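# Open the blast gate and fit the hose spigot

## Task

Open the flush blast gate of the extraction box fully by laying a fingertip on the bare shutter, pressing lightly (sheet metal: never more than 25 N) and sliding it to its stop, towards the end of the box nearer the duct stub. Then plug the black hose spigot into the port this uncovers, upright with its flange down on the cover, and let go. Leave everything else on the bench where it is.

Things in the scene. Friction and masses are not known exactly. Their poses are not given: they have to be found in the camera images.
- gatebox: fixed grey sheet-metal extraction box, 130 (its x) x 380 (its y) x 90 mm high, duct stub 50 mm long on its +x side near the +y end; origin at the centre of its underside, on the bench. Its 4 mm cover has a window, 70 (x) x 200 mm (y), that shows the gate's shutter: a flat bare aluminium plate without handle, sliding along y, its ends hidden. Over 25 N of the hand on box or shutter bends it.
- window (a point): centre of the window, level with the cover's top face; axes as the box's, z up. The shutter's face lies 1 to 5 mm lower; how much varies and is not measured: find it by feel. It rests on springy runners: gives 1 mm per 10 N, at most 3 mm. It takes 5 N along y to move (plus 6 N per m/s): press with about 8 to 15 N so that the fingertip takes it along without slipping. It stays where left.
- gate (a joint): travel of the shutter in m: 0 shut, 0.075 fully open at its stop; grows as the shutter moves to the box's +y. Starts at 0 to 0.018. A 60 mm square opening in the shutter comes into view at the window's -y end and is centred on the port at 0.075.
- port (a point): centre of the port, 65 mm to the -y of the window's centre, given level with the cover's top face; axes as the box's, z up along the port's axis. A round socket 53 mm across, 22 mm deep, 3 mm chamfer, in a fixed plate whose top is 18 mm below the cover's top face. The shutter covers it until the gate is open.
- spigot_grip (a point): black hose spigot, loose, 0.17 to 0.35 kg, upright on the bench. From below: plug 48 mm across, 42 mm long; flange 90 mm across, 6 mm thick; hose tube 40 mm across, 60 mm long. This point: middle of the hose tube, on the axis, 78 mm above the plug's foot, 36 mm above the flange's underside; z up. Seated, flange on the cover, it is 36 mm above the port point.
- tape: roll of tape, 90 mm across, 24 mm high; a bystander, to be left alone; origin at its underside or lower edge
- wrench: wrench, 170 mm long, lying flat; a bystander, to be left alone; origin at its underside or lower edge
- offcut: wood offcut, 50 x 90 x 40 mm; a bystander, to be left alone; origin at its underside or lower edge
- glue: white glue bottle, 60 mm across, 150 mm high; a bystander, to be left alone; origin at its underside or lower edge
- tin: metal can, 84 mm across, 100 mm high; a bystander, to be left alone; origin at its underside or lower edge
- driver: screwdriver lying flat; a bystander, to be left alone; origin at its underside or lower edge
- sander: cork sanding block, 110 x 65 x 40 mm; a bystander, to be left alone; origin at its underside or lower edge
- jar: glass jar, 70 mm across, 80 mm high; a bystander, to be left alone; origin at its underside or lower edge
There are look-alikes about, which are no part of the job. Leave any brown, orange or red look-alike of the part that bears spigot_grip alone.

How it is judged (in metres and radians):
On the way, in this order (a step that is already met when the one before it is completed fails the run):
1. the gate is slid fully open, while the spigot is not yet in the port (value of joint gate above 0.071 m and distance between spigot_grip and port above 0.06 m), for 0.2 s.
2. the spigot is plugged in with its flange on the cover (value of joint gate above 0.07 m and z of spigot_grip in the frame of port below 0.04 m and horizontal distance between spigot_grip and port below 0.007 m and angle between spigot_grip's own z axis and vertical below 0.06 rad), for 0.2 s.
At the end, for the whole second after the job is handed in: The gate is open to within 5 mm of its stop; the spigot stands in the port, its axis within 7 mm of the port's, tilted less than 0.06 rad, its flange within 4 mm of the cover (all of step 2); the robot touches nothing.
It fails at once if the hand presses on the extraction box or its shutter with more than 25 N (contact force between any of the fingers, the arm and gatebox above 25 N).
It fails at once if a bystander is moved by more than 30 mm (distance of any of tape, wrench, offcut, glue, tin, driver, sander, jar from where it was at the start of the episode above 0.03 m).
It also fails if it takes over 64 s, if anything falls off the work surface, if the arm or the gripper's body presses on something with over 40 N, if the wrist force passes 120 N, or if a joint passes its speed limit or range.

## Robot

A 7-joint arm with a two-finger parallel gripper is mounted at the origin on the work surface. World frame = base frame: x ahead of the robot, y to its left, z up, the work surface at z = 0. Lengths are in mm, angles in rad, forces in N, time in s.
With the tool pointing down it reaches from about 400 to 925 mm from the base axis. Payload 5.6 kg.
Tool frame: the origin (TCP) lies midway between the tips of the shut fingers; the grasp point (between the pads) lies 19 mm behind it (bot.pinch_z is the distance from the TCP to the grasp point, in mm); z points along the fingers, x is the direction in which the jaws open and shut, and the axes are right-handed (so a half turn about z gives the same grasp; the last joint's range is limited). The gripper opens to 85 mm and grips with 20 to 120 N. Pads are 22 mm wide; open, the fingers measure 114 mm over their backs; the gripper's body (76 mm by 85 mm) begins 54 mm behind the grasp point. The pads swing forward as they close: fully open they stand 13 mm farther back than shut.
Start: joints at [1.094, 0.468, -0.012, 1.603, 0.006, 1.071, -0.056], TCP at [273.17, -589.82, 194.89] pointing down, gripper open.
Joint ranges: [-2.53, 2.53], [-0.31, 2.02], [-1.57, 1.55], [0.28, 2.44], [-1.29, 4.43], [0.15, 1.84], [-2.92, 2.92]. Speed limits (rad/s): [2.57, 2.57, 3.14, 3.14, 3.14, 3.14, 3.14].

## Interface

Orientations are given as a unit quaternion [w, x, y, z].
In Python, from rig import bot gives the robot as it stands.
- The arm moves only by the tool servo_tool, never from a script. Its argument "rows" is a list of rows, each a list of 7 numbers: the shift along the tool's x, y, z in m, then the turn, a rotation vector about the tool's x, y, z in rad, then the closure, from -1 (fully open) to 1 (shut). A call has 1 to 5 rows; each row shifts and turns the commanded pose from where the row before left it, along the tool's axes as they then stand; what a row does not reach is not made up. A row lasts 1/8 s, in which the tool goes at most 62.5 mm and 10.7 degrees, less where a joint would pass 70% of its speed; a pose out of reach is approached as far as the arm can. A call with a gripper value outside its range is refused whole. The fingers move at their own pace and stop on an object; the grip force is fixed at half the most. Time passes only in rows, so rows that do not move let the fingers close. It gives the time, the measured TCP pose, the force and the opening at its end, in the units of the state.
- bot.state(): the state, without advancing time (a new reading comes with each control period).
- bot.grab_frame(name): name is "scene" or "top"; returns the picture (400x640x3 uint8, red, green, blue); there is no depth.
- bot.camera_params(name): a dict with "fx", "fy", "cx", "cy" (pixels), "eye" and "orientation" of the camera in the world. Camera axes: x right, y up, looking along -z (the intrinsics and any distortion apply to the point x, -y, -z); pixel columns grow to the right and rows downward; lengths in mm; the calibration is good to about 2 mm. A picture is of the moment at which its call begins. camera_params takes no time and is no camera call.
- bot.sign_off(): hands the job in, once; it reports no verdict.
The state is a dict: "time_s": time; "joints": joint angles; "joint_vel": joint speeds; "effort": joint torques, N m; "tool_pos": TCP position; "orientation": TCP orientation; "wrist_force": force on the tool from outside, world axes, zero at the start; "torque": the same for the moment, N m; "opening": finger opening in mm.
Only numpy, scipy, OpenCV 4.12 (cv2) and the standard library are available. Lean on these libraries where they do the work, as an engineer would, in place of code of your own. Each camera call takes 0.05 s, during which the arm holds its last target. There are 200 camera calls.

## Working session

There is one attempt and no reset: what is moved stays moved. The work goes in short steps, Python scripts to look and compute and a tool call to move; the robot and the scene stay as the last step left them, time stands still between calls to the robot, and variables do not carry over. Pictures are saved under pics/ and viewed, about 8 in all and at most 12, crops included, and the job is handed in when it is done.

Besides the shell and the picture viewer there is one more tool, called after "Request:" by a JSON object that holds its "name" and its "arguments". servo_tool: Moves the arm, as the interface text tells. Its arguments: {"type":"object","properties":{"rows":{"type":"array"}},"required":["rows"]}

```bash
mkdir -p pics; python3 - <<'E'
from rig import bot
import cv2
for n in("scene","top"):
    cv2.imwrite(f"pics/{n}0.png",bot.grab_frame(n)[:,:,::-1]); print(bot.camera_params(n))
print(bot.state(),bot.pinch_z)
E
```

```text
{'fx': 422.7527393761286, 'fy': 422.7527393761286, 'cx': 324.09318192014206, 'cy': 199.85243635481768, 'eye': array([1281.19298179, -376.10473415, 1171.28181271]), 'orientation': array([0.80712188, 0.27219449, 0.16665898, 0.49667818])}
{'fx': 363.1197586049905, 'fy': 363.1197586049905, 'cx': 318.7520269733185, 'cy': 195.5614495269911, 'eye': array([ 335.14376975,   -9.63401011, 1117.56046421]), 'orientation': array([ 0.75398722,  0.07792801, -0.06859915, -0.64863292])}
{'time_s': 0.1, 'joints': array([ 1.09400522,  0.46829456, -0.01160661,  1.60353648,  0.00599953,
        1.07141833, -0.05626993]), 'joint_vel': array([ 0.00253352, -0.00124953, -0.00058424, -0.00536861,  0.00156229,
       -0.00088973, -0.00222563]), 'effort': array([ 2.74884978e-04, -5.33522701e+01,  2.09894992e-02, -2.51968253e+01,
        1.14077720e-02,  4.37618728e-03,  4.94482697e-05]), 'tool_pos': array([ 272.90306856, -589.30852717,  194.02805664]), 'orientation': array([-3.87290663e-04,  8.42699395e-01, -5.38383759e-01, -7.12685962e-04]), 'wrist_force': array([ 0.22631903, -0.38696672, -0.12307419]), 'torque': array([-0.03075753,  0.00553909,  0.00846827]), 'opening': 85.59171274168445} 18.700000000000003
```

View pics/top0.png

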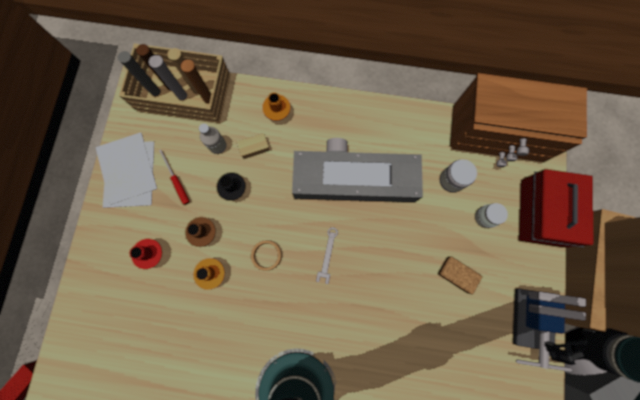

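View pics/scene0.png

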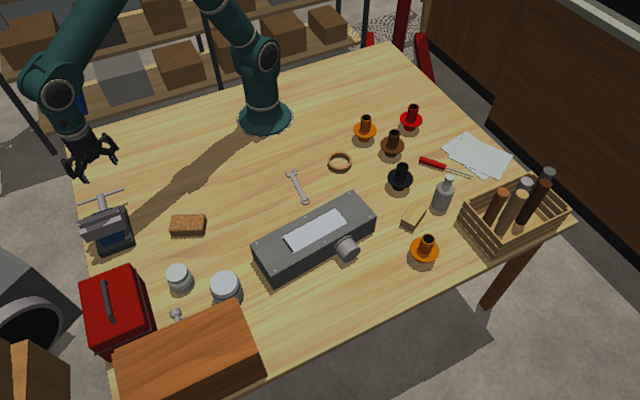

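The top picture shows the box at (293-422, 150-202), its stub at (337,146) so box +y is left. The window is at (357,174) and the black spigot at (232,186). In the scene picture the spigot is at (400,178) and the window at (315,230).

```bash
cat > h.py <<'E'
from rig import bot
import numpy as np, cv2
from scipy.spatial.transform import Rotation as R
def rot(q): return R.from_quat(np.r_[q[1:],q[0]])
def cast(n,uv,z):
    c=bot.camera_params(n); uv=np.atleast_2d(uv).astype(float)
    d=np.c_[(uv[:,0]-c['cx'])/c['fx'],-(uv[:,1]-c['cy'])/c['fy'],-np.ones(len(uv))]
    d=rot(c['orientation']).apply(d); e=c['eye']
    return e+d*((z-e[2])/d[:,2])[:,None]
def proj(n,p):
    c=bot.camera_params(n); q=rot(c['orientation']).inv().apply(np.atleast_2d(p)-c['eye'])
    return np.c_[c['cx']-c['fx']*q[:,0]/q[:,2],c['cy']+c['fy']*q[:,1]/q[:,2]]
def blob(mask,near):
    n,l,s,c=cv2.connectedComponentsWithStats(mask.astype(np.uint8))
    i=l[near[1],near[0]]
    if i==0: i=1+np.argmin(np.hypot(*(c[1:]-near).T))
    return (l==i).astype(np.uint8),s[i],c[i]
E
python3 - <<'E'
from h import *
for n,w,b in(("top",(357,174),(232,186)),("scene",(315,230),(400,180))):
    im=cv2.imread(f"pics/{n}0.png"); hsv=cv2.cvtColor(im,cv2.COLOR_BGR2HSV)
    print(n,im[w[1],w[0]],im[b[1],b[0]],im[195,357])
    m,s,c=blob((im.min(2)>150)&(hsv[...,1]<45),w)
    r=cv2.minAreaRect(cv2.findContours(m,0,1)[0][0]); P=cv2.boxPoints(r)
    print("win",s,c); q=cast(n,P,88); print(q.round(1),q.mean(0).round(1),cast(n,c,88).round(1),np.linalg.norm(np.diff(q,axis=0),axis=1).round(1))
    m,s,c=blob((hsv[...,2]<60),b); print("blk",s,c,cast(n,c,45).round(1))
    x,y=int(b[0]),int(b[1]); k=cv2.resize(im[y-35:y+35,x-45:x+45],None,fx=4.4,fy=4.4,interpolation=2)
    x,y=w; k2=cv2.resize(im[y-45:y+45,x-75:x+75],None,fx=3.4,fy=3.4)[:306]
    k=cv2.copyMakeBorder(k,0,0,0,0,0); o=np.zeros((310,920,3),np.uint8); o[:k.shape[0],:k.shape[1]]=k[:310]; o[:k2.shape[0],400:400+k2.shape[1]]=k2
    globals()[n]=o
cv2.imwrite("pics/c1.png",cv2.resize(np.vstack([top,scene]),(800,540)))
E
```

```text
top [164 159 158] [9 8 8] [74 75 76]
win [ 324  163   65   22 1324] [355.8776435  173.49773414]
[[ 649.9   19.7   88. ]
 [ 678.2 -167.3   88. ]
 [ 614.7 -174.3   88. ]
 [ 586.7   10.4   88. ]] [632.4 -77.9  88. ] [[632.1 -77.5  88. ]] [189.1  63.9 186.8]
blk [217 173  29  27 590] [230.93728814 186.19152542] [[548.2 289.4  45. ]]
scene [180 179 173] [14 16 16] [107 109 109]
win [ 281  208   66   45 1155] [314.25800866 229.49177489]
[[ 613.3 -183.1   88. ]
 [ 587.9   23.1   88. ]
 [ 659.2   18.1   88. ]
 [ 680.2 -182.1   88. ]] [635.2 -81.   88. ] [[635.3 -81.7  88. ]] [207.8  71.4 201.3]
blk [388 162  25  29 481] [399.95218295 177.07276507] [[548.3 292.6  45. ]]
```

View pics/c1.png

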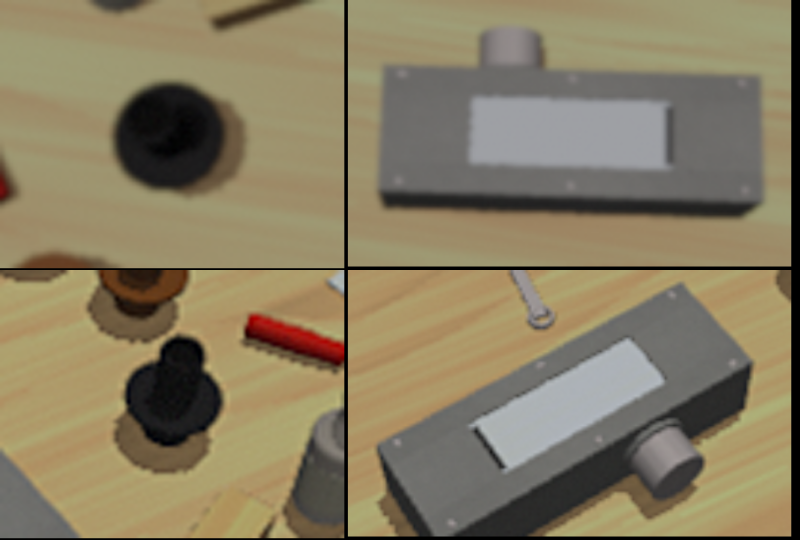

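```bash
python3 - <<'E'
from h import *
for n,w in(("top",(357,174)),("scene",(315,230))):
    im=cv2.imread(f"pics/{n}0.png"); g=cv2.cvtColor(im,6).astype(int); hsv=cv2.cvtColor(im,cv2.COLOR_BGR2HSV)
    # window+shutter: brighter than cover; dark strip: darker
    lo,hi=((62,95) if n=="top" else (80,135))
    m,s,c=blob(((g>lo)&(g<hi)&(hsv[...,1]<40)),(357,195) if n=="top" else (290,262))
    m2=cv2.morphologyEx(m,cv2.MORPH_OPEN,np.ones((5,5)))
    cs,h=cv2.findContours(m2,cv2.RETR_CCOMP,cv2.CHAIN_APPROX_NONE)
    o=max((i for i in range(len(cs)) if h[0][i][3]<0),key=lambda i:cv2.contourArea(cs[i]))
    ho=max((i for i in range(len(cs)) if h[0][i][3]>=0),key=lambda i:cv2.contourArea(cs[i]))
    for nm,i in(("cover",o),("window",ho)):
        p=cast(n,cs[i][:,0,:],90)[:,:2].astype(np.float32)
        r=cv2.minAreaRect(p); print(n,nm,r, cv2.boxPoints(r).round(0).tolist())
    cv2.imwrite(f"pics/m{n}.png",m2*255)
o=np.hstack([cv2.imread("pics/mtop.png")[100:250,270:450],cv2.imread("pics/mscene.png")[170:320,230:410]])
cv2.imwrite("pics/m.png",cv2.resize(o,None,fx=2,fy=2))
E
```

```text
Traceback (most recent call last):
ValueError: max() iterable argument is empty
```

```bash
python3 - <<'E'
from h import *
for n,col,row in(("top",357,range(145,210,2)),("scene",315,range(195,275,2))):
    im=cv2.imread(f"pics/{n}0.png"); g=cv2.cvtColor(im,6)
    print(n,[(r,int(g[r,col])) for r in row])
im=cv2.imread("pics/top0.png"); g=cv2.cvtColor(im,6)
print(g[175,280:435].tolist())
E
```

```text
top [(145, 151), (147, 149), (149, 147), (151, 144), (153, 119), (155, 125), (157, 112), (159, 109), (161, 115), (163, 152), (165, 160), (167, 160), (169, 160), (171, 160), (173, 159), (175, 160), (177, 160), (179, 160), (181, 160), (183, 159), (185, 131), (187, 108), (189, 112), (191, 130), (193, 116), (195, 75), (197, 35), (199, 40), (201, 108), (203, 135), (205, 136), (207, 137), (209, 139)]
scene [(195, 152), (197, 149), (199, 153), (201, 146), (203, 144), (205, 153), (207, 164), (209, 113), (211, 108), (213, 109), (215, 108), (217, 103), (219, 172), (221, 177), (223, 177), (225, 176), (227, 177), (229, 177), (231, 177), (233, 177), (235, 177), (237, 176), (239, 182), (241, 125), (243, 113), (245, 113), (247, 113), (249, 117), (251, 82), (253, 41), (255, 44), (257, 46), (259, 45), (261, 43), (263, 44), (265, 47), (267, 90), (269, 143), (271, 161), (273, 164)]
[145, 145, 144, 144, 144, 144, 145, 144, 145, 144, 145, 141, 132, 118, 110, 109, 108, 108, 109, 109, 109, 109, 109, 109, 109, 109, 109, 110, 111, 110, 110, 110, 110, 111, 112, 111, 112, 111, 111, 110, 111, 111, 121, 140, 154, 159, 160, 160, 160, 160, 160, 160, 160, 160, 160, 160, 160, 160, 159, 159, 160, 159, 160, 159, 159, 160, 160, 159, 160, 160, 160, 160, 160, 159, 160, 160, 160, 160, 160, 159, 159, 160, 160, 160, 160, 160, 160, 160, 159, 160, 160, 160, 159, 160, 160, 160, 160, 160, 160, 159, 160, 159, 160, 160, 160, 160, 160, 159, 150, 120, 84, 78, 95, 105, 107, 106, 107, 108, 107, 107, 107, 107, 108, 109, 108, 109, 109, 109, 109, 109, 109, 109, 109, 109, 110, 109, 109, 109, 108, 108, 108, 115, 128, 137, 141, 142, 142, 142, 143, 142, 143, 143, 143, 143, 143]
```

```bash
python3 - <<'E'
from h import *
for n,w in(("top",(357,174)),("scene",(315,230))):
    im=cv2.resize(cv2.imread(f"pics/{n}0.png"),None,fx=4,fy=4,interpolation=cv2.INTER_CUBIC); g=cv2.cvtColor(im,6).astype(int); S=cv2.cvtColor(im,cv2.COLOR_BGR2HSV)[...,1]
    up=lambda p:(p+.5)/4-.5
    a=(g>76)&(S<45)
    m,_,_=blob(a,(w[0]*4,w[1]*4)); m=cv2.morphologyEx(m,3,np.ones((33,33)))
    m=cv2.morphologyEx(m,2,cv2.getStructuringElement(0,(101,101)))
    c=max(cv2.findContours(m,0,1)[0],key=cv2.contourArea)
    r=cv2.minAreaRect(cast(n,up(c[:,0]),90)[:,:2].astype(np.float32)); print(n,"cover",r)
    b=((g>(134 if n=="top" else 142))|(g<93))&(S<70)
    m,_,_=blob(b,(w[0]*4,w[1]*4)); m=cv2.morphologyEx(m,2,np.ones((9,9)))
    c=max(cv2.findContours(m,0,1)[0],key=cv2.contourArea)
    r=cv2.minAreaRect(cast(n,up(c[:,0]),90)[:,:2].astype(np.float32)); print(n,"window",r)
    q=cv2.approxPolyDP(c,20,True)[:,0]; print(cast(n,up(q),90).round(0)[:,:2].tolist())
E
```

```text
top cover ((633.2886962890625, -80.4761962890625), (131.69476318359375, 379.2048034667969), 6.8381547927856445)
top window ((632.1206665039062, -76.6753158569336), (70.12482452392578, 192.68873596191406), 6.861905097961426)
[[649.0, 21.0], [587.0, 12.0], [610.0, -176.0], [677.0, -168.0]]
scene cover ((636.164306640625, -82.2056884765625), (131.0992431640625, 380.0633239746094), 6.927920818328857)
scene window ((635.7757568359375, -78.59681701660156), (70.23494720458984, 192.9073486328125), 6.873353958129883)
[[645.0, 19.0], [592.0, 6.0], [620.0, -177.0], [681.0, -165.0]]
```

Both views agree: box centre and window at (634.7,-81.3), cover 131x380 as given, yaw 6.88°. The gate starts at about 7-10 mm. That puts the port at (642.5,-145.8) and the spigot at about (548,291). I'll turn the tool so its x is along box -y and move over the window.

Request:
{"name": "servo_tool", "arguments": {"rows": [[0, 0, 0, 0, 0, 0.157, 1], [0, 0, 0, 0, 0, 0.157, 1], [-0.04, -0.038, 0, 0, 0, 0, 1], [-0.04, -0.038, 0, 0, 0, 0, 1], [-0.04, -0.038, 0, 0, 0, 0, 1]]}}

```text
time_s: 0.72
tool_pos: [372.7, -455.4, 194.5]
orientation: [-0.0, 0.748, -0.664, -0.0]
wrist_force: [0.5, -0.4, -0.0]
opening: 0.2
```

Request:
{"name": "servo_tool", "arguments": {"rows": [[-0.04, -0.038, 0, 0, 0, 0, 1], [-0.04, -0.038, 0, 0, 0, 0, 1], [-0.04, -0.038, 0, 0, 0, 0, 1], [-0.04, -0.038, 0, 0, 0, 0, 1], [-0.04, -0.038, 0, 0, 0, 0, 1]]}}

```text
time_s: 1.35
tool_pos: [537.4, -234.3, 194.6]
orientation: [0.0, 0.748, -0.664, -0.0]
wrist_force: [0.4, -0.7, 0.1]
opening: 0.1
```

Request:
{"name": "servo_tool", "arguments": {"rows": [[-0.04, -0.038, 0, 0, 0, 0, 1], [-0.04, -0.038, 0, 0, 0, 0, 1], [-0.03, -0.03, 0.03, 0, 0, 0, 1], [0, 0, 0.03, 0, 0, 0, 1], [0, 0, 0, 0, 0, 0, 1]]}}

```text
time_s: 1.98
tool_pos: [626.6, -113.3, 131.8]
orientation: [0.002, 0.748, -0.663, -0.003]
wrist_force: [-0.2, 0.1, -0.0]
opening: 0.0
```

```bash
cat >> h.py <<'E'
W=np.array([634.7,-81.3,90.]); t=np.radians(6.88)
Y=np.array([-np.sin(t),np.cos(t),0]); X=np.array([np.cos(t),np.sin(t),0]); PORT=W-65*Y
def rep():
    s=bot.state(); p=s['tool_pos']; d=p-W; r=rot(s['orientation']).as_matrix()
    print("t",round(s['time_s'],2),"pos",p.round(1),"box xyz",(d@X).round(1),(d@Y).round(1),d[2].round(1),"F",s['wrist_force'].round(2),"open",round(s['opening'],1))
    print("x.-Y ang",np.degrees(np.arctan2(r[:,0]@X,-r[:,0]@Y)).round(2),"zaxis",r[:,2].round(4))
E
python3 -c "
from h import *
rep()"
```

```text
t 1.98 pos [ 626.6 -113.3  131.8] box xyz -11.9 -30.8 41.8 F [-0.18  0.11 -0.04] open 0.0
x.-Y ang 0.03 zaxis [-6.4e-03  7.0e-04 -1.0e+00]
```

Request:
{"name": "servo_tool", "arguments": {"rows": [[-0.016, -0.012, 0.015, 0, 0, 0, 1], [0, 0, 0.015, 0, 0, 0, 1], [0, 0, 0.006, 0, 0, 0, 1], [0, 0, 0.003, 0, 0, 0, 1], [0, 0, 0, 0, 0, 0, 1]]}}

```text
time_s: 2.6
tool_pos: [638.9, -97.2, 96.0]
orientation: [0.0, 0.748, -0.664, 0.0]
wrist_force: [-0.2, 0.1, 0.7]
opening: -0.2
```

Request:
{"name": "servo_tool", "arguments": {"rows": [[0, 0, 0.001, 0, 0, 0, 1], [0, 0, 0.001, 0, 0, 0, 1], [0, 0, 0.001, 0, 0, 0, 1], [0, 0, 0, 0, 0, 0, 1]]}}

```text
time_s: 3.1
tool_pos: [638.8, -96.6, 92.8]
orientation: [0.0, 0.748, -0.664, -0.0]
wrist_force: [0.2, -0.4, -0.1]
opening: 0.1
```

Request:
{"name": "servo_tool", "arguments": {"rows": [[0, 0, 0.001, 0, 0, 0, 1], [0, 0, 0.001, 0, 0, 0, 1], [0, 0, 0.001, 0, 0, 0, 1], [0, 0, 0, 0, 0, 0, 1]]}}

```text
time_s: 3.6
tool_pos: [638.8, -96.6, 89.7]
orientation: [0.0, 0.748, -0.664, -0.0]
wrist_force: [0.0, 0.5, -0.2]
opening: -0.2
```

Request:
{"name": "servo_tool", "arguments": {"rows": [[0, 0, 0.001, 0, 0, 0, 1], [0, 0, 0, 0, 0, 0, 1]]}}

```text
time_s: 3.85
tool_pos: [638.8, -96.6, 88.8]
orientation: [0.0, 0.748, -0.664, -0.0]
wrist_force: [0.1, -0.3, 0.2]
opening: -0.4
```

Request:
{"name": "servo_tool", "arguments": {"rows": [[0, 0, 0.001, 0, 0, 0, 1], [0, 0, 0, 0, 0, 0, 1]]}}

```text
time_s: 4.1
tool_pos: [638.8, -96.6, 87.8]
orientation: [0.0, 0.748, -0.664, -0.0]
wrist_force: [-1.0, 0.2, -0.2]
opening: 0.1
```

Request:
{"name": "servo_tool", "arguments": {"rows": [[0, 0, 0.0005, 0, 0, 0, 1], [0, 0, 0, 0, 0, 0, 1]]}}

```text
time_s: 4.35
tool_pos: [638.8, -96.6, 87.3]
orientation: [0.0, 0.748, -0.664, -0.0]
wrist_force: [-0.0, 0.3, 0.6]
opening: 0.1
```

Request:
{"name": "servo_tool", "arguments": {"rows": [[0, 0, 0.0007, 0, 0, 0, 1], [0, 0, 0, 0, 0, 0, 1]]}}

```text
time_s: 4.6
tool_pos: [638.8, -96.6, 86.6]
orientation: [0.0, 0.748, -0.664, -0.0]
wrist_force: [-0.8, -0.2, -0.2]
opening: 0.3
```

Request:
{"name": "servo_tool", "arguments": {"rows": [[0, 0, 0.0007, 0, 0, 0, 1], [0, 0, 0, 0, 0, 0, 1]]}}

```text
time_s: 4.85
tool_pos: [638.9, -96.6, 85.9]
orientation: [0.0, 0.748, -0.664, -0.0]
wrist_force: [0.2, -0.8, -0.4]
opening: 0.2
```

Request:
{"name": "servo_tool", "arguments": {"rows": [[0, 0, 0.0006, 0, 0, 0, 1], [0, 0, 0, 0, 0, 0, 1]]}}

```text
time_s: 5.1
tool_pos: [638.9, -96.6, 85.3]
orientation: [0.0, 0.748, -0.664, -0.0]
wrist_force: [0.8, 0.8, -0.2]
opening: 0.1
```

Request:
{"name": "servo_tool", "arguments": {"rows": [[0, 0, 0.0006, 0, 0, 0, 1], [0, 0, 0, 0, 0, 0, 1]]}}

```text
time_s: 5.35
tool_pos: [638.8, -96.6, 84.7]
orientation: [0.0, 0.748, -0.664, -0.0]
wrist_force: [-0.5, -0.8, -0.8]
opening: -0.1
```

Request:
{"name": "servo_tool", "arguments": {"rows": [[0, 0, 0.0006, 0, 0, 0, 1], [0, 0, 0, 0, 0, 0, 1]]}}

```text
time_s: 5.6
tool_pos: [638.9, -96.6, 84.1]
orientation: [0.0, 0.748, -0.664, -0.0]
wrist_force: [0.2, -0.7, -0.1]
opening: -0.1
```

Request:
{"name": "servo_tool", "arguments": {"rows": [[0, 0, 0.0006, 0, 0, 0, 1], [0, 0, 0, 0, 0, 0, 1]]}}

```text
time_s: 5.85
tool_pos: [638.8, -96.6, 83.5]
orientation: [0.0, 0.748, -0.664, -0.0]
wrist_force: [0.5, 1.2, -0.5]
opening: 0.1
```

Request:
{"name": "servo_tool", "arguments": {"rows": [[0, 0, 0.0006, 0, 0, 0, 1], [0, 0, 0, 0, 0, 0, 1]]}}

```text
time_s: 6.1
tool_pos: [638.8, -96.6, 82.9]
orientation: [0.0, 0.748, -0.664, -0.0]
wrist_force: [0.4, 0.6, 0.7]
opening: -0.0
```

```bash
python3 - <<'E'
from h import *
rep()
a=bot.grab_frame("scene")[:,:,::-1];b=bot.grab_frame("top")[:,:,::-1]
f=lambda i,x,y:cv2.resize(i[y-50:y+50,x-65:x+65],None,fx=3,fy=3,interpolation=2)
cv2.imwrite("pics/p1.png",np.hstack([f(a,315,220),f(b,357,174)]))
E
```

```text
t 6.1 pos [638.8 -96.6  82.9] box xyz 2.3 -15.7 -7.1 F [0.37 0.65 0.73] open -0.0
x.-Y ang -0.02 zaxis [-1.e-04 -0.e+00 -1.e+00]
```

View pics/p1.png

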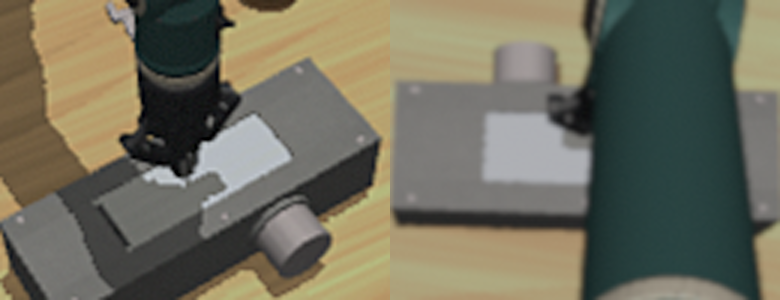

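The crop shows the shut fingertips at about (185,172) over the shutter, with the shadow nearly meeting them. There is no contact force yet, so I'll keep feeling downwards.

Request:
{"name": "servo_tool", "arguments": {"rows": [[0, 0, 0.0006, 0, 0, 0, 1], [0, 0, 0, 0, 0, 0, 1]]}}

```text
time_s: 6.45
tool_pos: [638.9, -96.6, 82.3]
orientation: [0.0, 0.748, -0.664, -0.0]
wrist_force: [0.3, 0.2, -0.0]
opening: 0.2
```

Request:
{"name": "servo_tool", "arguments": {"rows": [[0, 0, 0.0006, 0, 0, 0, 1], [0, 0, 0, 0, 0, 0, 1]]}}

```text
time_s: 6.7
tool_pos: [638.8, -96.6, 81.7]
orientation: [0.0, 0.748, -0.664, -0.0]
wrist_force: [-0.5, -0.3, -0.9]
opening: -0.1
```

Request:
{"name": "servo_tool", "arguments": {"rows": [[0, 0, 0.0006, 0, 0, 0, 1], [0, 0, 0, 0, 0, 0, 1]]}}

```text
time_s: 6.95
tool_pos: [638.8, -96.6, 81.1]
orientation: [0.0, 0.748, -0.664, -0.0]
wrist_force: [0.8, -0.2, -0.6]
opening: 0.1
```

```bash
python3 - <<'E'
from h import *
print(proj("scene",[[638.8,-96.6,82.9],[638.8,-96.6,90],[638.8,-96.6,97]]), bot.state()['effort'].round(2))
for z in (83,90,97): print(cast("scene",[(185/3+250,175/3+170)],z))
E
```

```text
[[310.39526132 233.10927888]
 [310.33812509 231.84161767]
 [310.2812989  230.58083518]] [-0.000e+00 -5.631e+01 -1.950e+00 -2.170e+01  1.000e-02 -0.000e+00
 -0.000e+00]
[[624.93182928 -85.58817338  83.        ]]
[[629.15300436 -87.45682165  90.        ]]
[[633.37417944 -89.32546992  97.        ]]
```

Request:
{"name": "servo_tool", "arguments": {"rows": [[0, 0, 0.0006, 0, 0, 0, 1], [0, 0, 0, 0, 0, 0, 1]]}}

```text
time_s: 7.2
tool_pos: [638.8, -96.6, 80.5]
orientation: [0.0, 0.748, -0.664, -0.0]
wrist_force: [-0.7, -0.5, 0.4]
opening: -0.2
```

Request:
{"name": "servo_tool", "arguments": {"rows": [[0, 0, 0.0006, 0, 0, 0, 1], [0, 0, 0, 0, 0, 0, 1]]}}

```text
time_s: 7.45
tool_pos: [638.8, -96.6, 79.9]
orientation: [0.0, 0.748, -0.664, -0.0]
wrist_force: [0.3, 0.3, 0.0]
opening: -0.0
```

Request:
{"name": "servo_tool", "arguments": {"rows": [[0, 0, 0.001, 0, 0, 0, 1], [0, 0, 0, 0, 0, 0, 1]]}}

```text
time_s: 7.7
tool_pos: [638.8, -96.7, 78.8]
orientation: [0.0, 0.748, -0.664, -0.0]
wrist_force: [-0.4, 0.7, 0.0]
opening: 0.2
```

Request:
{"name": "servo_tool", "arguments": {"rows": [[0, 0, 0.001, 0, 0, 0, 1], [0, 0, 0, 0, 0, 0, 1]]}}

```text
time_s: 7.95
tool_pos: [638.8, -96.6, 77.9]
orientation: [0.0, 0.748, -0.664, -0.0]
wrist_force: [0.3, 0.1, 1.5]
opening: -0.2
```

```bash
python3 - <<'E'
from h import *
rep()
a=bot.grab_frame("scene")[:,:,::-1]
x,y=310,225
k=cv2.resize(a[y-30:y+30,x-40:x+40],None,fx=10,fy=10,interpolation=2)
k=np.clip(k.astype(float)*1.6,0,255).astype(np.uint8)
s=bot.state()['tool_pos']
q=(proj("scene",s)[0]-[x-40,y-30]+.5)*10
cv2.circle(k,tuple(q.astype(int)),4,(0,0,255),-1)
cv2.imwrite("pics/p2.png",k)
E
```

```text
t 7.95 pos [638.8 -96.6  77.9] box xyz 2.2 -15.7 -12.1 F [0.35 0.1  1.49] open -0.2
x.-Y ang -0.02 zaxis [-2.e-04 -1.e-04 -1.e+00]
```

View pics/p2.png

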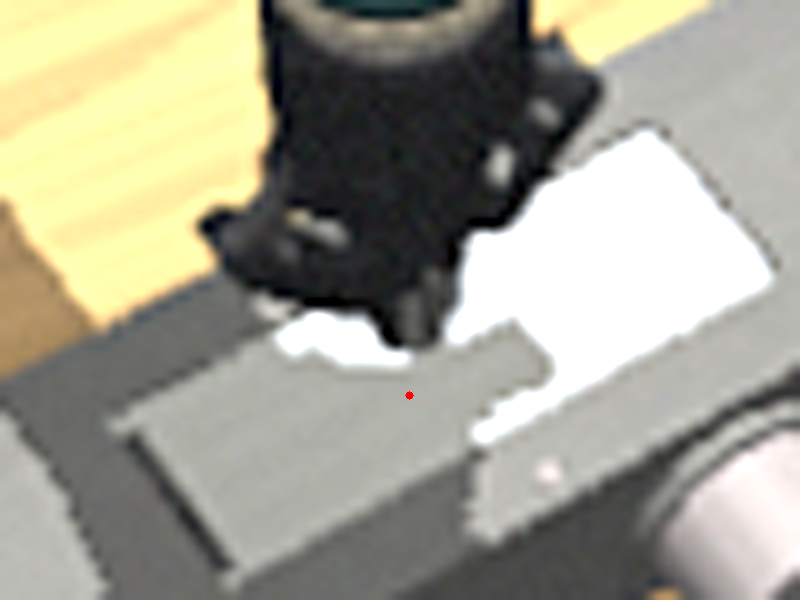

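The fingertip appears at about pixel (311,229.5), above the projected TCP (310.5,234). The real tip is therefore higher or offset compared with the reported TCP. Fz is 1.5 N, which may be first contact.

Request:
{"name": "servo_tool", "arguments": {"rows": [[0, 0, 0.0005, 0, 0, 0, 1], [0, 0, 0, 0, 0, 0, 1]]}}

```text
time_s: 8.25
tool_pos: [638.9, -96.6, 77.4]
orientation: [0.0, 0.748, -0.664, -0.0]
wrist_force: [0.5, -0.2, -0.0]
opening: -0.1
```

Request:
{"name": "servo_tool", "arguments": {"rows": [[0, 0, 0.0005, 0, 0, 0, 1], [0, 0, 0, 0, 0, 0, 1]]}}

```text
time_s: 8.5
tool_pos: [638.8, -96.6, 76.9]
orientation: [0.0, 0.748, -0.664, -0.0]
wrist_force: [0.0, -0.9, -0.1]
opening: 0.0
```

Request:
{"name": "servo_tool", "arguments": {"rows": [[0, 0, 0.001, 0, 0, 0, 1], [0, 0, 0, 0, 0, 0, 1]]}}

```text
time_s: 8.75
tool_pos: [638.8, -96.6, 75.9]
orientation: [0.0, 0.748, -0.664, -0.0]
wrist_force: [-0.6, -0.2, -0.1]
opening: -0.2
```

Request:
{"name": "servo_tool", "arguments": {"rows": [[0, 0, 0.001, 0, 0, 0, 1], [0, 0, 0, 0, 0, 0, 1]]}}

```text
time_s: 9.0
tool_pos: [638.8, -96.6, 74.8]
orientation: [0.0, 0.748, -0.664, -0.0]
wrist_force: [0.1, -0.4, 0.0]
opening: -0.0
```

Request:
{"name": "servo_tool", "arguments": {"rows": [[0, 0, 0.001, 0, 0, 0, 1], [0, 0, 0, 0, 0, 0, 1]]}}

```text
time_s: 9.25
tool_pos: [638.8, -96.6, 73.9]
orientation: [0.0, 0.748, -0.664, -0.0]
wrist_force: [0.0, -0.6, -0.6]
opening: 0.0
```

```bash
python3 - <<'E'
from h import *
a=bot.grab_frame("scene")[:,:,::-1]; b=bot.grab_frame("top")[:,:,::-1]
x,y=310,215
k=cv2.resize(a[y-40:y+40,x-40:x+40],None,fx=7,fy=7,interpolation=2)
s=bot.state()['tool_pos']
for dz in (0,80):
    q=(proj("scene",s+[0,0,dz])[0]-[x-40,y-40]+.5)*7
    cv2.circle(k,tuple(q.astype(int)),3,(0,0,255),-1)
k=np.clip(k.astype(float)*1.8,0,255).astype(np.uint8)
b=cv2.resize(b,None,fx=.0+1,fy=1)[90:400,300:530]
b=np.clip(b*1.5,0,255).astype(np.uint8)
o=np.zeros((560,790,3),np.uint8);o[:,:560]=k;o[:310,560:]=b
cv2.imwrite("pics/p3.png",o)
E
```

```text
(no output)
```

View pics/p3.png

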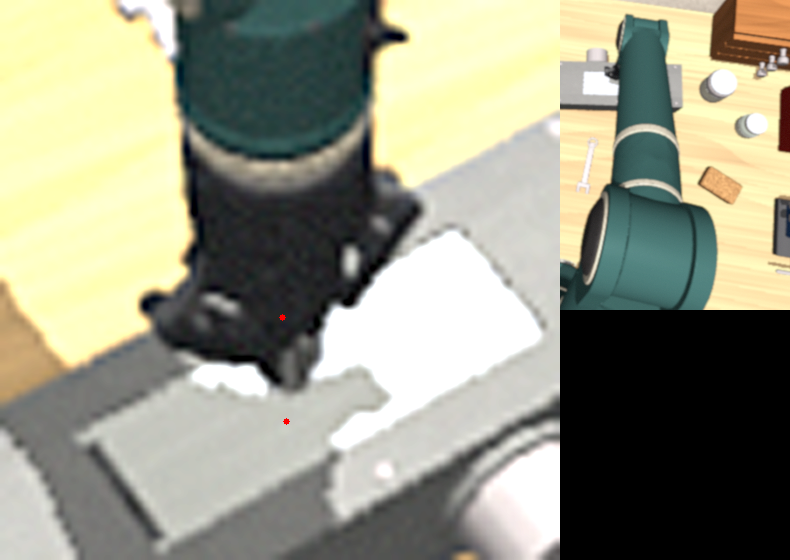

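Request:
{"name": "servo_tool", "arguments": {"rows": [[0, 0, 0.0008, 0, 0, 0, 1], [0, 0, 0.0007, 0, 0, 0, 1]]}}

```text
time_s: 9.6
tool_pos: [638.9, -96.6, 72.4]
orientation: [0.0, 0.748, -0.664, 0.0]
wrist_force: [-0.1, -0.3, -0.6]
opening: 0.2
```

Request:
{"name": "servo_tool", "arguments": {"rows": [[0, 0, 0.0008, 0, 0, 0, 1], [0, 0, 0, 0, 0, 0, 1]]}}

```text
time_s: 9.85
tool_pos: [638.8, -96.6, 71.6]
orientation: [0.0, 0.748, -0.664, -0.0]
wrist_force: [0.4, -0.4, -0.7]
opening: 0.6
```

Request:
{"name": "servo_tool", "arguments": {"rows": [[0, 0, 0.0008, 0, 0, 0, 1], [0, 0, 0.0007, 0, 0, 0, 1]]}}

```text
time_s: 10.1
tool_pos: [638.9, -96.6, 70.1]
orientation: [0.0, 0.748, -0.664, 0.0]
wrist_force: [-0.6, -0.3, -0.5]
opening: 0.2
```

Request:
{"name": "servo_tool", "arguments": {"rows": [[0, 0, 0.0008, 0, 0, 0, 1], [0, 0, 0.0007, 0, 0, 0, 1]]}}

```text
time_s: 10.35
tool_pos: [638.8, -96.6, 68.6]
orientation: [0.0, 0.748, -0.664, -0.0]
wrist_force: [-0.4, -0.1, -0.2]
opening: 0.2
```

Request:
{"name": "servo_tool", "arguments": {"rows": [[0, 0, 0.0008, 0, 0, 0, 1], [0, 0, 0.0007, 0, 0, 0, 1]]}}

```text
time_s: 10.6
tool_pos: [638.8, -96.6, 67.1]
orientation: [0.0, 0.748, -0.664, -0.0]
wrist_force: [-1.0, -0.5, 0.5]
opening: -0.0
```

```bash
python3 - <<'E'
from h import *
rep()
a=bot.grab_frame("scene")[:,:,::-1]
g=cv2.cvtColor(a,6)
for c in range(304,320): print(c,g[222:238,c].tolist())
for z in(70,86,95,100,105):
  d=cast("scene",[(312,231)],z)[0]-W; print(z,(d@X).round(1),(d@Y).round(1))
E
```

```text
t 10.6 pos [638.8 -96.6  67.1] box xyz 2.3 -15.7 -22.9 F [-1.02 -0.51  0.47] open -0.0
x.-Y ang -0.02 zaxis [-1.e-04 -0.e+00 -1.e+00]
304 [23, 25, 22, 21, 19, 9, 57, 179, 150, 106, 110, 111, 112, 110, 109, 110]
305 [23, 26, 26, 20, 24, 12, 87, 189, 152, 105, 111, 113, 111, 110, 109, 108]
306 [25, 28, 25, 24, 17, 12, 70, 163, 140, 111, 113, 112, 111, 110, 109, 111]
307 [18, 26, 21, 17, 20, 14, 6, 75, 93, 111, 115, 113, 110, 110, 110, 112]
308 [17, 19, 18, 21, 19, 18, 12, 10, 18, 77, 111, 114, 109, 110, 111, 112]
309 [18, 18, 20, 20, 16, 21, 23, 25, 12, 17, 98, 114, 110, 110, 113, 112]
310 [25, 22, 21, 20, 28, 42, 47, 43, 42, 45, 91, 111, 112, 111, 112, 111]
311 [22, 15, 18, 17, 41, 58, 63, 63, 61, 54, 86, 108, 112, 112, 112, 110]
312 [17, 16, 39, 36, 38, 40, 44, 49, 44, 50, 101, 114, 112, 112, 112, 111]
313 [15, 14, 55, 55, 43, 42, 40, 34, 32, 74, 106, 113, 113, 112, 111, 111]
314 [14, 11, 39, 45, 44, 39, 78, 84, 77, 105, 115, 113, 113, 111, 112, 111]
315 [4, 22, 57, 62, 61, 89, 113, 110, 104, 111, 114, 114, 112, 111, 112, 112]
316 [89, 129, 151, 151, 151, 172, 140, 110, 112, 113, 113, 112, 110, 110, 110, 109]
317 [166, 193, 198, 197, 201, 183, 133, 107, 109, 113, 113, 111, 110, 106, 141, 126]
318 [195, 191, 188, 189, 196, 141, 103, 108, 110, 114, 112, 111, 105, 99, 176, 172]
319 [191, 187, 187, 190, 176, 128, 105, 110, 114, 112, 110, 106, 137, 147, 180, 200]
70 -8.7 -3.2
86 0.2 -8.5
95 5.3 -11.5
100 8.1 -13.2
105 10.9 -14.8
```

Request:
{"name": "servo_tool", "arguments": {"rows": [[0, 0, 0.001, 0, 0, 0, 1], [0, 0, 0.0007, 0, 0, 0, 1]]}}

```text
time_s: 10.9
tool_pos: [638.9, -96.6, 65.4]
orientation: [0.0, 0.748, -0.664, 0.0]
wrist_force: [-0.6, -0.2, 0.2]
opening: 0.2
```

Request:
{"name": "servo_tool", "arguments": {"rows": [[0, 0, 0.001, 0, 0, 0, 1], [0, 0, 0.0007, 0, 0, 0, 1]]}}

```text
time_s: 11.15
tool_pos: [638.9, -96.6, 63.7]
orientation: [0.0, 0.748, -0.664, -0.0]
wrist_force: [0.1, -0.3, 0.2]
opening: -0.2
```

Request:
{"name": "servo_tool", "arguments": {"rows": [[0, 0, 0.001, 0, 0, 0, 1], [0, 0, 0.0007, 0, 0, 0, 1]]}}

```text
time_s: 11.4
tool_pos: [638.9, -96.6, 62.0]
orientation: [0.0, 0.748, -0.664, -0.0]
wrist_force: [0.3, 0.0, 0.6]
opening: -0.1
```

Request:
{"name": "servo_tool", "arguments": {"rows": [[0, 0, 0.001, 0, 0, 0, 1], [0, 0, 0.0005, 0, 0, 0, 1]]}}

```text
time_s: 11.65
tool_pos: [638.8, -96.6, 60.5]
orientation: [0.0, 0.748, -0.664, -0.0]
wrist_force: [0.3, -0.2, 0.7]
opening: -0.2
```

Request:
{"name": "servo_tool", "arguments": {"rows": [[0, 0, 0.001, 0, 0, 0, 1], [0, 0, 0, 0, 0, 0, 1]]}}

```text
time_s: 11.9
tool_pos: [638.8, -96.6, 59.4]
orientation: [0.0, 0.748, -0.664, -0.0]
wrist_force: [0.1, 0.0, -0.2]
opening: 0.0
```

```bash
python3 - <<'E'
from h import *
rep()
g=cv2.cvtColor(bot.grab_frame("scene")[:,:,::-1],6)
for c in range(306,316): print(c,g[226:240,c].tolist())
b=bot.grab_frame("top")[:,:,::-1]; x,y=350,160
a=bot.grab_frame("scene")[:,:,::-1]
f=lambda i,x,y:np.clip(cv2.resize(i[y-30:y+30,x-40:x+40],None,fx=5,fy=5,interpolation=2)*1.7,0,255).astype(np.uint8)
o=np.hstack([f(a,310,220),f(b,345,165)]);cv2.imwrite("pics/p4.png",o)
E
```

```text
t 11.9 pos [638.8 -96.6  59.4] box xyz 2.2 -15.7 -30.6 F [ 0.07  0.   -0.25] open 0.0
x.-Y ang -0.02 zaxis [-2.e-04  0.e+00 -1.e+00]
306 [22, 19, 19, 29, 87, 115, 119, 114, 110, 111, 110, 110, 112, 112]
307 [22, 22, 16, 16, 25, 85, 101, 111, 112, 111, 111, 112, 111, 110]
308 [17, 21, 17, 15, 14, 0, 35, 91, 111, 111, 112, 112, 112, 111]
309 [18, 23, 23, 20, 21, 14, 12, 78, 109, 113, 113, 111, 112, 110]
310 [21, 17, 43, 47, 46, 42, 40, 72, 106, 114, 114, 110, 111, 111]
311 [18, 39, 59, 65, 64, 63, 60, 61, 102, 114, 113, 110, 111, 112]
312 [39, 45, 52, 50, 48, 44, 38, 85, 111, 114, 113, 111, 113, 112]
313 [57, 47, 43, 41, 36, 33, 43, 101, 116, 113, 111, 111, 112, 113]
314 [39, 49, 48, 45, 71, 79, 93, 111, 114, 111, 111, 111, 113, 115]
315 [66, 48, 36, 47, 95, 108, 115, 116, 113, 110, 111, 112, 114, 117]
```

View pics/p4.png

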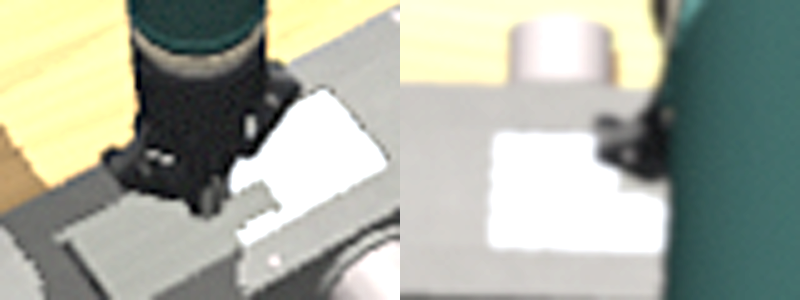

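The crop shows the tip still moving freely downwards (now row 233) and no contact force, so its actual height is still above the shutter. I'll continue by feel.

Request:
{"name": "servo_tool", "arguments": {"rows": [[0, 0, 0.001, 0, 0, 0, 1], [0, 0, 0.0006, 0, 0, 0, 1]]}}

```text
time_s: 12.3
tool_pos: [638.8, -96.6, 57.9]
orientation: [0.0, 0.748, -0.664, -0.0]
wrist_force: [0.5, -0.5, 0.7]
opening: 0.2
```

Request:
{"name": "servo_tool", "arguments": {"rows": [[0, 0, 0.001, 0, 0, 0, 1], [0, 0, 0.0005, 0, 0, 0, 1]]}}

```text
time_s: 12.55
tool_pos: [638.8, -96.6, 56.3]
orientation: [0.0, 0.748, -0.664, -0.0]
wrist_force: [1.0, 0.3, -0.1]
opening: 0.3
```

Request:
{"name": "servo_tool", "arguments": {"rows": [[0, 0, 0.001, 0, 0, 0, 1], [0, 0, 0.0005, 0, 0, 0, 1]]}}

```text
time_s: 12.8
tool_pos: [638.9, -96.6, 54.9]
orientation: [0.0, 0.748, -0.664, 0.0]
wrist_force: [-0.9, -0.8, -0.6]
opening: -0.1
```

Request:
{"name": "servo_tool", "arguments": {"rows": [[0, 0, 0.001, 0, 0, 0, 1], [0, 0, 0.0005, 0, 0, 0, 1]]}}

```text
time_s: 13.05
tool_pos: [638.8, -96.6, 53.4]
orientation: [0.0, 0.748, -0.664, -0.0]
wrist_force: [-0.2, 1.1, 0.7]
opening: -0.0
```

Request:
{"name": "servo_tool", "arguments": {"rows": [[0, 0, 0.001, 0, 0, 0, 1], [0, 0, 0.0005, 0, 0, 0, 1]]}}

```text
time_s: 13.3
tool_pos: [638.9, -96.6, 51.9]
orientation: [0.0, 0.748, -0.664, 0.0]
wrist_force: [-0.8, 0.1, -0.4]
opening: 0.7
```

Request:
{"name": "servo_tool", "arguments": {"rows": [[0, 0, 0.001, 0, 0, 0, 1], [0, 0, 0.0005, 0, 0, 0, 1]]}}

```text
time_s: 13.55
tool_pos: [638.9, -96.6, 51.1]
orientation: [0.0, 0.748, -0.664, 0.0]
wrist_force: [-2.9, -0.0, 7.2]
opening: -0.1
```

Request:
{"name": "servo_tool", "arguments": {"rows": [[0, 0, 0.001, 0, 0, 0, 1], [0, 0, 0.0005, 0, 0, 0, 1]]}}

```text
time_s: 13.8
tool_pos: [639.0, -96.6, 50.5]
orientation: [0.0, 0.748, -0.664, 0.0]
wrist_force: [-4.7, 0.2, 12.0]
opening: -0.3
```

```bash
python3 - <<'E'
from h import *
rep()
g=cv2.cvtColor(bot.grab_frame("scene")[:,:,::-1],6)
for c in range(308,315): print(c,g[228:242,c].tolist())
E
```

```text
t 13.8 pos [639.  -96.6  50.5] box xyz 2.4 -15.7 -39.5 F [-4.68  0.23 11.99] open -0.3
x.-Y ang -0.02 zaxis [ 2.e-04 -2.e-04 -1.e+00]
308 [16, 22, 23, 13, 9, 38, 81, 107, 113, 113, 111, 110, 111, 113]
309 [20, 18, 19, 18, 16, 8, 29, 99, 117, 112, 111, 111, 111, 111]
310 [22, 22, 42, 45, 41, 36, 42, 93, 113, 113, 112, 111, 111, 113]
311 [27, 48, 64, 65, 65, 62, 54, 70, 103, 113, 112, 111, 112, 116]
312 [39, 46, 50, 46, 48, 42, 56, 83, 108, 111, 113, 113, 114, 117]
313 [60, 38, 38, 37, 34, 29, 79, 112, 114, 112, 111, 114, 115, 112]
314 [53, 50, 46, 55, 66, 75, 106, 116, 113, 112, 113, 115, 118, 95]
```

Contact found: Fz is 12 N at reported z 50.5, with a stiffness of about 10 N/mm as described, so this is the shutter. The reported z is about 35 mm below the real tip. I'll slide to box +y (tool -x) now.

Request:
{"name": "servo_tool", "arguments": {"rows": [[-0.002, 0, 0, 0, 0, 0, 1], [-0.004, 0, 0, 0, 0, 0, 1], [-0.004, 0, 0, 0, 0, 0, 1]]}}

```text
time_s: 14.22
tool_pos: [638.2, -90.4, 50.7]
orientation: [0.001, 0.747, -0.664, 0.002]
wrist_force: [-2.7, -5.8, 10.0]
opening: -0.4
```

```bash
python3 - <<'E'
from h import *
rep()
for z in(86,90):
  d=cast("scene",[(311,234.9)],z)[0]-W; print(z,(d@X).round(1),(d@Y).round(1))
a=bot.grab_frame("scene")[:,:,::-1]; cv2.imwrite("pics/s1.png",a)
g=cv2.cvtColor(a,6)
# dark strip profile at the -y end of the window, along y
for x0 in(-20,0,20):
  P=np.array([W+x0*X+y*Y for y in range(-110,-60,3)]); q=proj("scene",P)
  print([int(v) for v in cv2.remap(g,q[:,0].astype(np.float32),q[:,1].astype(np.float32),1)[:,0]])
E
```

```text
t 14.22 pos [638.2 -90.4  50.7] box xyz 2.4 -9.5 -39.3 F [-2.74 -5.81 10.02] open -0.4
x.-Y ang -0.14 zaxis [ 0.0016 -0.0042 -1.    ]
86 10.4 -18.6
90 12.6 -19.9
[67, 68, 67, 59, 45, 39, 40, 68, 103, 112, 110, 110, 110, 110, 109, 111, 111]
[66, 67, 68, 59, 42, 31, 29, 60, 104, 113, 111, 110, 110, 110, 110, 110, 110]
[67, 67, 68, 62, 41, 17, 10, 60, 103, 112, 108, 108, 108, 108, 109, 109, 109]
```

Request:
{"name": "servo_tool", "arguments": {"rows": [[-0.004, 0, 0.0002, 0, 0, 0, 1], [-0.004, 0, 0, 0, 0, 0, 1], [-0.004, 0, 0, 0, 0, 0, 1], [-0.004, 0, 0, 0, 0, 0, 1], [-0.004, 0, 0, 0, 0, 0, 1]]}}

```text
time_s: 14.9
tool_pos: [635.8, -70.4, 50.6]
orientation: [0.001, 0.747, -0.664, 0.002]
wrist_force: [-2.7, -5.5, 10.0]
opening: -0.0
```

```bash
cat >> h.py <<'E'
def strip():
    rep(); a=bot.grab_frame("scene")[:,:,::-1]; g=cv2.cvtColor(a,6)
    for x0 in(0,20):
      q=proj("scene",np.array([W+x0*X+y*Y for y in range(-110,-20,3)])).astype(np.float32)
      print([int(v) for v in cv2.remap(g,q[:,0],q[:,1],1)[:,0]])
E
python3 -c "
from h import *
strip()"
```

```text
t 14.9 pos [635.8 -70.4  50.6] box xyz 2.4 10.6 -39.4 F [-2.71 -5.48  9.98] open -0.0
x.-Y ang -0.14 zaxis [ 0.0013 -0.0041 -1.    ]
[116, 117, 117, 94, 48, 31, 29, 21, 18, 16, 12, 11, 12, 31, 79, 113, 113, 111, 111, 111, 111, 111, 110, 111, 111, 111, 111, 111, 111, 112]
[116, 118, 116, 88, 38, 20, 8, 10, 13, 15, 12, 11, 8, 23, 79, 109, 110, 108, 108, 108, 110, 110, 109, 110, 110, 111, 110, 111, 111, 111]
```

The edge moved from -89 to -69 as the finger moved +20, so there is no slip. About 35 mm remain.

Request:
{"name": "servo_tool", "arguments": {"rows": [[-0.006, 0, 0.0001, 0, 0, 0, 1], [-0.006, 0, 0, 0, 0, 0, 1], [-0.006, 0, 0, 0, 0, 0, 1], [-0.006, 0, 0, 0, 0, 0, 1], [-0.004, 0, 0, 0, 0, 0, 1]]}}

```text
time_s: 15.58
tool_pos: [632.4, -42.2, 50.5]
orientation: [0.001, 0.748, -0.664, 0.002]
wrist_force: [-3.8, -6.3, 11.2]
opening: -0.2
```

Request:
{"name": "servo_tool", "arguments": {"rows": [[-0.002, 0, 0, 0, 0, 0, 1], [-0.002, 0, 0, 0, 0, 0, 1], [-0.001, 0, 0, 0, 0, 0, 1], [0, 0, 0, 0, 0, 0, 1]]}}

```text
time_s: 16.08
tool_pos: [632.1, -38.9, 50.5]
orientation: [0.001, 0.747, -0.665, 0.002]
wrist_force: [-2.9, -8.0, 11.0]
opening: -0.2
```

```bash
python3 -c "
from h import *
strip()"
```

```text
t 16.07 pos [632.1 -38.9  50.5] box xyz 2.5 42.4 -39.5 F [-2.95 -7.99 10.98] open -0.2
x.-Y ang -0.18 zaxis [ 0.0017 -0.0052 -1.    ]
[116, 115, 117, 149, 169, 107, 35, 17, 16, 12, 14, 13, 16, 18, 20, 26, 28, 33, 33, 33, 36, 42, 44, 43, 67, 100, 114, 112, 111, 112]
[115, 114, 115, 146, 186, 99, 8, 8, 12, 13, 12, 11, 13, 13, 11, 13, 12, 13, 12, 18, 22, 33, 40, 45, 67, 105, 111, 109, 109, 110]
```

Request:
{"name": "servo_tool", "arguments": {"rows": [[-0.001, 0, 0, 0, 0, 0, 1], [-0.001, 0, 0, 0, 0, 0, 1], [0, 0, 0, 0, 0, 0, 1]]}}

```text
time_s: 16.5
tool_pos: [632.7, -36.4, 50.7]
orientation: [0.001, 0.747, -0.664, 0.003]
wrist_force: [-1.4, -5.7, 9.7]
opening: -0.4
```

```bash
python3 -c "
from h import *
strip()"
```

```text
t 16.5 pos [632.7 -36.4  50.7] box xyz 3.4 44.8 -39.3 F [-1.37 -5.71  9.73] open -0.4
x.-Y ang -0.16 zaxis [ 0.0034 -0.0046 -1.    ]
[117, 115, 117, 150, 170, 107, 34, 18, 17, 14, 12, 13, 15, 16, 18, 25, 30, 35, 33, 33, 36, 43, 42, 43, 66, 101, 114, 112, 110, 111]
[116, 114, 114, 146, 187, 100, 9, 6, 11, 14, 15, 13, 12, 12, 14, 13, 14, 12, 12, 15, 22, 35, 40, 43, 66, 104, 112, 110, 109, 109]
```

The shutter edge stayed put while the tip slid 2.5 mm past it, and the hole's far edge is at -95 as required, so the gate is at its stop. I'll lift off and go over the spigot, opening the gripper.

Request:
{"name": "servo_tool", "arguments": {"rows": [[0, 0, -0.02, 0, 0, 0, 1], [0, 0, -0.05, 0, 0, 0, 1], [0, 0, -0.03, 0, 0, 0, -1], [-0.055, 0.007, 0, 0, 0, 0, -1], [-0.055, 0.007, 0, 0, 0, 0, -1]]}}

```text
time_s: 17.18
tool_pos: [604.2, 77.1, 150.2]
orientation: [-0.001, 0.748, -0.664, 0.0]
wrist_force: [0.0, 0.7, -0.4]
opening: 54.1
```

Request:
{"name": "servo_tool", "arguments": {"rows": [[-0.055, 0.008, 0, 0, 0, 0, -1], [-0.055, 0.008, 0, 0, 0, 0, -1], [-0.055, 0.008, 0, 0, 0, 0, -1], [-0.055, 0.007, 0, 0, 0, 0, -1], [0, 0, 0, 0, 0, 0, -1]]}}

```text
time_s: 17.8
tool_pos: [543.8, 297.5, 149.6]
orientation: [-0.001, 0.752, -0.66, -0.002]
wrist_force: [-1.0, -0.7, 0.3]
opening: 85.5
```

```bash
python3 - <<'E'
from h import *
strip()
a=bot.grab_frame("scene")[:,:,::-1];b=bot.grab_frame("top")[:,:,::-1]
s=bot.state()['tool_pos']
def f(n,i,x,y):
    k=cv2.resize(i[y-50:y+50,x-50:x+50],None,fx=4,fy=4,interpolation=2); k=np.clip(k*1.5,0,255).astype(np.uint8)
    for p,c in((s,(0,0,255)),(s+[0,0,35.5],(0,255,0)),((548.3,291,108),(255,0,0))):
        q=(proj(n,p)[0]-[x-50,y-50]+.5)*4; cv2.circle(k,tuple(q.astype(int)),3,c,-1)
    return k
cv2.imwrite("pics/g1.png",np.hstack([f("scene",a,400,160),f("top",b,235,180)]))
E
```

```text
t 17.8 pos [543.8 297.5 149.6] box xyz -44.9 386.9 59.6 F [-1.   -0.69  0.29] open 85.5
x.-Y ang 0.56 zaxis [-7.0e-04  4.1e-03 -1.0e+00]
[113, 111, 112, 144, 163, 102, 34, 19, 16, 14, 15, 12, 15, 18, 19, 22, 29, 34, 31, 31, 41, 55, 55, 36, 74, 146, 183, 183, 181, 180]
[112, 111, 111, 141, 181, 114, 16, 14, 19, 17, 15, 17, 22, 17, 14, 14, 10, 11, 12, 9, 20, 42, 49, 45, 77, 157, 187, 182, 180, 180]
```

View pics/g1.png

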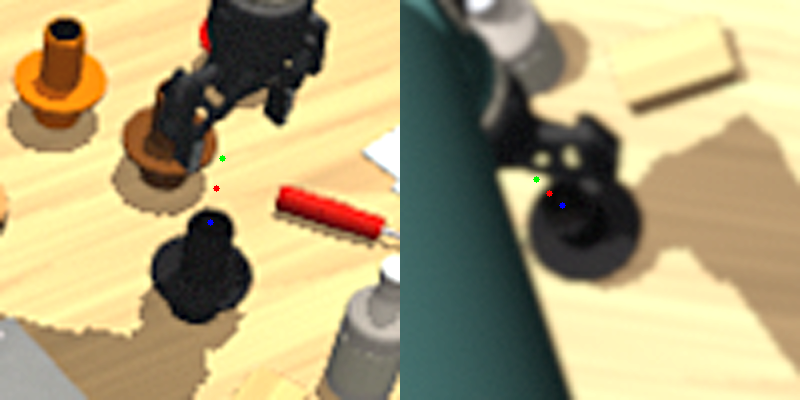

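The left crop shows open fingertips at about (190,165) and (278,120), with the tube top (blue mark) at (210,222). The mark fits the tube in both views. The real finger midpoint sits near the green point, which is the reported TCP raised 35 mm. I'll cast it numerically, then centre and go lower.

```bash
python3 - <<'E'
from h import *
for z in (185,191,198,205): print(z,cast("scene",[(408.5,145.75)],z).round(1), cast("scene",[(350+190/4,110+165/4),(350+278/4,110+30)],z).round(0).tolist())
s=bot.state(); J=s['joints']; print(J.round(3), s['tool_pos'])
E
```

```text
185 [[539.5 307.3 185. ]] [[544.0, 262.0, 185.0], [534.0, 354.0, 185.0]]
191 [[544.1 303.1 191. ]] [[549.0, 258.0, 191.0], [538.0, 350.0, 191.0]]
198 [[549.3 298.3 198. ]] [[554.0, 254.0, 198.0], [544.0, 345.0, 198.0]]
205 [[554.6 293.4 205. ]] [[559.0, 249.0, 205.0], [549.0, 339.0, 205.0]]
[-0.37   0.479 -0.228  1.711  0.128  0.965 -2.097] [547.22760818 289.53486141 148.96522754]
```

Request:
{"name": "servo_tool", "arguments": {"rows": [[0.007, -0.004, 0.03, 0, 0, 0.01, -1], [0, 0, 0.015, 0, 0, 0, -1], [0, 0, 0, 0, 0, 0, -1]]}}

```text
time_s: 18.32
tool_pos: [551.3, 282.3, 102.5]
orientation: [0.001, 0.744, -0.668, -0.0]
wrist_force: [0.5, 0.3, 0.5]
opening: 85.2
```

```bash
python3 - <<'E'
from h import *
rep()
a=bot.grab_frame("scene")[:,:,::-1];b=bot.grab_frame("top")[:,:,::-1]
s=bot.state()['tool_pos']
def f(n,i,x,y):
    k=cv2.resize(i[y-33:y+33,x-33:x+33],None,fx=6,fy=6,interpolation=2); k=np.clip(k*1.9+10,0,255).astype(np.uint8)
    for p,c in((s+[0,0,35.5],(0,255,0)),((548.3,291,108),(255,0,0))):
        q=(proj(n,p)[0]-[x-33,y-33]+.5)*6; cv2.circle(k,tuple(q.astype(int)),2,c,-1)
    return k
cv2.imwrite("pics/g2.png",np.hstack([f("scene",a,403,160),f("top",b,235,180)]))
E
```

```text
t 18.32 pos [551.3 282.3 102.5] box xyz -39.3 371.0 12.5 F [0.49 0.26 0.48] open 85.2
x.-Y ang -0.68 zaxis [-0.0025 -0.0014 -1.    ]
```

View pics/g2.png

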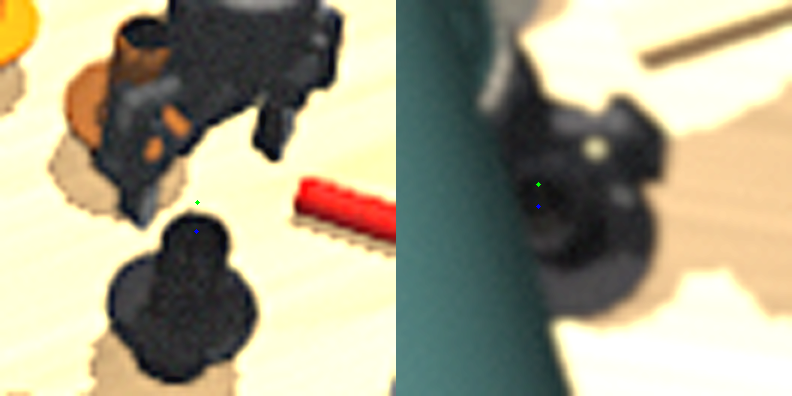

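```bash
python3 - <<'E'
from h import *
print(cast("top",[(227.2,184)],108).round(1),cast("scene",[(402.2,165.8)],108).round(1))
for n,sd in(("top",(232,186)),("scene",(400,180))):
    im=cv2.resize(cv2.imread(f"pics/{n}0.png"),None,fx=4,fy=4,interpolation=2); g=cv2.cvtColor(im,6)
    m,_,_=blob(g<75,(sd[0]*4,sd[1]*4)); c=max(cv2.findContours(m,0,1)[0],key=cv2.contourArea)
    if n=="top":
        (u,v),r=cv2.minEnclosingCircle(c); e=cv2.fitEllipse(cv2.convexHull(c)); print(e,r)
        print(cast(n,[(e[0][0]/4-.4,e[0][1]/4-.4)],46).round(1))
    else:
        p=c[:,0]/4-.4; w=[(r,p[np.abs(p[:,1]-r)<.2][:,0].min().round(1),p[np.abs(p[:,1]-r)<.2][:,0].max().round(1)) for r in range(162,191,2)]; print(w)
        r=max(w,key=lambda a:a[2]-a[1]); print(cast(n,[((r[1]+r[2])/2,r[0])],46).round(1))
print(bot.state()['tool_pos'])
E
```

```text
[[540.4 283.6 108. ]] [[550.8 289.2 108. ]]
((926.3449096679688, 747.1232299804688), (111.94348907470703, 117.92555236816406), 85.97254943847656) 59.48135757446289
[[547.6 288.2  46. ]]
[(162, np.float64(400.1), np.float64(403.6)), (164, np.float64(397.4), np.float64(406.8)), (166, np.float64(396.4), np.float64(407.6)), (168, np.float64(395.8), np.float64(407.8)), (170, np.float64(391.1), np.float64(407.4)), (172, np.float64(388.8), np.float64(409.4)), (174, np.float64(387.8), np.float64(410.8)), (176, np.float64(387.4), np.float64(411.8)), (178, np.float64(387.4), np.float64(412.4)), (180, np.float64(387.8), np.float64(412.4)), (182, np.float64(387.8), np.float64(411.6)), (184, np.float64(389.6), np.float64(410.4)), (186, np.float64(391.1), np.float64(408.6)), (188, np.float64(392.1), np.float64(404.6)), (190, np.float64(394.8), np.float64(402.6))]
[[552.4 289.6  46. ]]
[552.20768886 283.7642374  104.2155591 ]
```

Request:
{"name": "servo_tool", "arguments": {"rows": [[-0.005, 0.002, 0, 0, 0, 0, -1], [0, 0, 0.02, 0, 0, 0, -1], [0, 0, 0.02, 0, 0, 0, -1], [0, 0, 0.01, 0, 0, 0, -1], [0, 0, 0, 0, 0, 0, -1]]}}

```text
time_s: 19.05
tool_pos: [548.4, 287.9, 52.0]
orientation: [0.001, 0.745, -0.667, -0.0]
wrist_force: [0.4, 0.3, 0.6]
opening: 85.7
```

Request:
{"name": "servo_tool", "arguments": {"rows": [[0, 0, 0.008, 0, 0, 0, -1], [0, 0, 0.008, 0, 0, 0, -1], [0, 0, 0.006, 0, 0, 0, -1], [0, 0, 0, 0, 0, 0, -1]]}}

```text
time_s: 19.55
tool_pos: [548.9, 288.2, 31.0]
orientation: [0.001, 0.745, -0.667, -0.0]
wrist_force: [0.6, 0.1, 0.2]
opening: 85.5
```

Request:
{"name": "servo_tool", "arguments": {"rows": [[0, 0, 0, 0, 0, 0, 1], [0, 0, 0, 0, 0, 0, 1], [0, 0, 0, 0, 0, 0, 1], [0, 0, 0, 0, 0, 0, 1]]}}

```text
time_s: 20.05
tool_pos: [549.6, 288.8, 32.2]
orientation: [-0.0, 0.745, -0.667, 0.0]
wrist_force: [-0.2, 0.6, 2.2]
opening: 38.6
```

Request:
{"name": "servo_tool", "arguments": {"rows": [[0, 0, 0, 0, 0, 0, 1], [0, 0, -0.01, 0, 0, 0, 1], [0, 0, -0.03, 0, 0, 0, 1], [0, 0, -0.03, 0, 0, 0, 1], [0, 0, 0, 0, 0, 0, 1]]}}

```text
time_s: 20.68
tool_pos: [550.7, 289.1, 103.8]
orientation: [-0.002, 0.745, -0.667, 0.001]
wrist_force: [1.0, -0.2, -3.4]
opening: 38.7
```

```bash
python3 - <<'E'
from h import *
rep()
a=bot.grab_frame("scene")[:,:,::-1];b=bot.grab_frame("top")[:,:,::-1]
def f(n,i,x,y):
    k=cv2.resize(i[y-33:y+33,x-33:x+33],None,fx=6,fy=6,interpolation=2); return np.clip(k*1.9+10,0,255).astype(np.uint8)
cv2.imwrite("pics/g3.png",np.hstack([f("scene",a,403,165),f("top",b,235,180)]))
E
```

```text
t 20.68 pos [550.7 289.1 103.8] box xyz -39.0 377.8 13.8 F [ 0.99 -0.2  -3.41] open 38.7
x.-Y ang -0.61 zaxis [ 0.0038  0.0019 -1.    ]
```

View pics/g3.png

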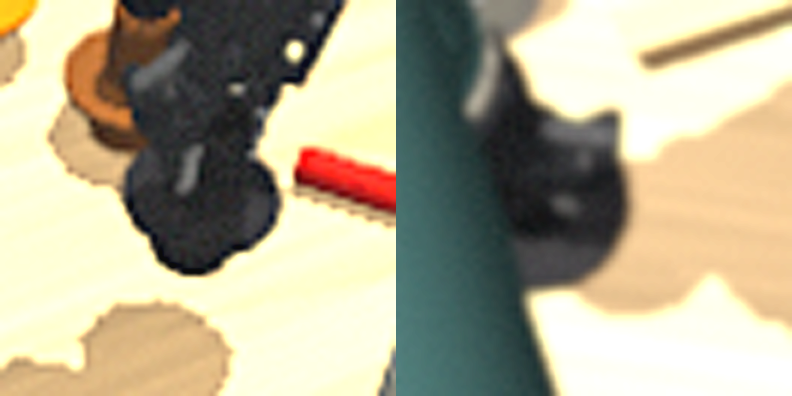

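The spigot is held: opening 38.7 mm, flange at about (205,200), upright and clear of the bench, load 3.4 N. I'll lift it higher and carry it over the port.

Request:
{"name": "servo_tool", "arguments": {"rows": [[0, 0, -0.03, 0, 0, 0, 1], [0, 0, -0.035, 0, 0, 0, 1], [0.03, -0.003, 0, 0, 0, 0, 1], [0.046, -0.004, 0, 0, 0, 0, 1], [0.046, -0.004, 0, 0, 0, 0, 1]]}}

```text
time_s: 21.4
tool_pos: [572.4, 166.7, 164.5]
orientation: [0.002, 0.745, -0.667, -0.001]
wrist_force: [1.2, 0.1, -3.1]
opening: 38.4
```

Request:
{"name": "servo_tool", "arguments": {"rows": [[0.046, -0.004, 0, 0, 0, 0, 1], [0.046, -0.004, 0, 0, 0, 0, 1], [0.046, -0.004, 0, 0, 0, 0, 1], [0.046, -0.004, 0, 0, 0, 0, 1], [0.046, -0.004, 0, 0, 0, 0, 1]]}}

```text
time_s: 22.02
tool_pos: [617.4, -59.5, 164.3]
orientation: [0.001, 0.745, -0.667, -0.001]
wrist_force: [1.5, 0.4, -3.1]
opening: 39.0
```

Request:
{"name": "servo_tool", "arguments": {"rows": [[0.046, -0.004, 0, 0, 0, 0, 1], [0.03, -0.003, 0, 0, 0, 0, 1], [0.015, 0, 0, 0, 0, 0, 1], [0, 0, 0, 0, 0, 0, 1], [0, 0, 0, 0, 0, 0, 1]]}}

```text
time_s: 22.65
tool_pos: [635.3, -145.3, 166.1]
orientation: [-0.0, 0.746, -0.666, -0.001]
wrist_force: [-0.4, -0.2, -2.2]
opening: 38.9
```

```bash
python3 - <<'E'
from h import *
rep(); s=bot.state()['tool_pos']; d=PORT-s; print("tx",-d@Y,"ty",-d@X)
E
```

```text
t 22.65 pos [ 635.3 -145.3  166.1] box xyz -7.0 -63.6 76.1 F [-0.45 -0.21 -2.24] open 38.9
x.-Y ang -0.46 zaxis [-0.001   0.0015 -1.    ]
tx 1.4141689160385627 ty -7.027626498218612
```

Request:
{"name": "servo_tool", "arguments": {"rows": [[0.001, -0.0065, 0.01, 0, 0, 0.008, 1], [0, 0, 0.02, 0, 0, 0, 1], [0, 0, 0.008, 0, 0, 0, 1], [0, 0, 0, 0, 0, 0, 1], [0, 0, 0, 0, 0, 0, 1]]}}

```text
time_s: 23.28
tool_pos: [642.5, -148.1, 129.0]
orientation: [-0.0, 0.742, -0.67, 0.0]
wrist_force: [0.6, -0.3, -3.1]
opening: 38.8
```

```bash
python3 - <<'E'
from h import *
rep(); s=bot.state()['tool_pos']
a=bot.grab_frame("scene")[:,:,::-1]; cv2.imwrite("pics/h1full.png",a)
x,y=[int(v) for v in proj("scene",PORT+[0,0,40])[0]]
k=cv2.resize(a[y-33:y+33,x-40:x+40],None,fx=9,fy=9,interpolation=2); k=np.clip(k*1.7+10,0,255).astype(np.uint8)
th=np.linspace(0,2*np.pi,60); foot=94+s[2]-128
for z,r,c in((90,26.5,(0,255,0)),(foot,24,(0,0,255)),(foot+42,45,(255,0,0))):
    P=PORT+np.c_[r*np.cos(th),r*np.sin(th),0*th+z-90]
    cv2.polylines(k,[((proj("scene",P)-[x-40,y-33]+.5)*9).astype(np.int32)],True,c,1)
cv2.imwrite("pics/h1.png",k)
E
```

```text
t 23.27 pos [ 642.5 -148.1  129. ] box xyz -0.3 -67.2 39.0 F [ 0.57 -0.29 -3.15] open 38.8
x.-Y ang -1.06 zaxis [ 6.e-04 -2.e-04 -1.e+00]
```

View pics/h1.png

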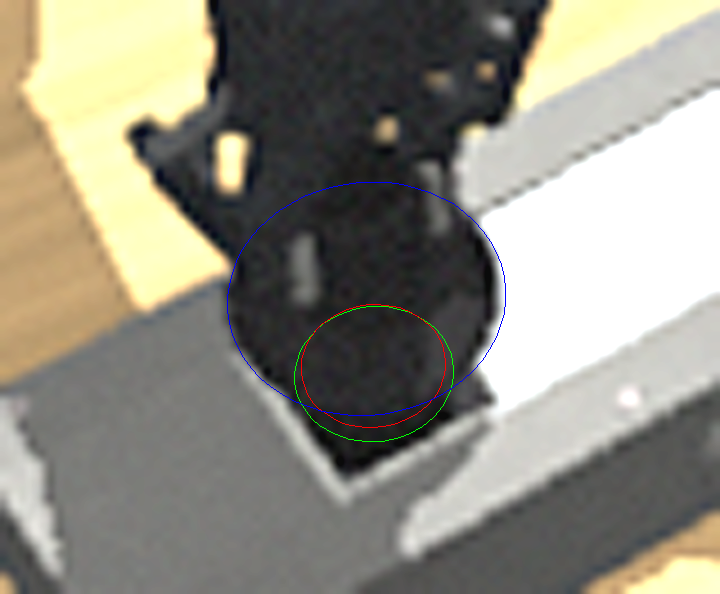

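The held flange spans columns 230-498 in the crop, against the blue predicted ellipse 228-505. It is centred over the port within about 2 mm, and the square hole edges show all round. I'll correct by 2 mm and lower.

Request:
{"name": "servo_tool", "arguments": {"rows": [[-0.002, 0, 0.005, 0, 0, 0.015, 1], [0, 0, 0.006, 0, 0, 0, 1], [0, 0, 0.006, 0, 0, 0, 1], [0, 0, 0.006, 0, 0, 0, 1], [0, 0, 0, 0, 0, 0, 1]]}}

```text
time_s: 23.95
tool_pos: [641.4, -146.0, 104.8]
orientation: [0.0, 0.737, -0.676, -0.001]
wrist_force: [-0.8, 0.3, -2.7]
opening: 38.9
```

```bash
python3 -c "
from h import *
rep()"
```

```text
t 23.95 pos [ 641.4 -146.   104.8] box xyz -1.1 -65.0 14.8 F [-0.85  0.28 -2.74] open 38.9
x.-Y ang -1.92 zaxis [-1.5e-03  2.0e-04 -1.0e+00]
```

Request:
{"name": "servo_tool", "arguments": {"rows": [[0, -0.001, 0.002, 0, 0, 0, 1], [0, 0, 0.002, 0, 0, 0, 1], [0, 0, 0.002, 0, 0, 0, 1], [0, 0, 0, 0, 0, 0, 1]]}}

```text
time_s: 24.45
tool_pos: [642.8, -145.9, 99.5]
orientation: [0.0, 0.737, -0.676, -0.0]
wrist_force: [0.3, -0.5, -2.9]
opening: 39.0
```

Request:
{"name": "servo_tool", "arguments": {"rows": [[0, 0, 0.002, 0, 0, 0, 1], [0, 0, 0.002, 0, 0, 0, 1], [0, 0, 0, 0, 0, 0, 1]]}}

```text
time_s: 24.82
tool_pos: [642.7, -145.9, 95.4]
orientation: [0.0, 0.737, -0.676, -0.0]
wrist_force: [-0.3, -1.0, -2.8]
opening: 38.8
```

Foot at about 61 mm, below the port plate's top (72 mm), with no resistance. It is entering the port.

Request:
{"name": "servo_tool", "arguments": {"rows": [[0, 0, 0.003, 0, 0, 0, 1], [0, 0, 0.003, 0, 0, 0, 1], [0, 0, 0.002, 0, 0, 0, 1], [0, 0, 0, 0, 0, 0, 1]]}}

```text
time_s: 25.32
tool_pos: [642.8, -145.9, 87.4]
orientation: [0.0, 0.737, -0.676, -0.0]
wrist_force: [-0.4, 0.7, -3.0]
opening: 38.6
```

Request:
{"name": "servo_tool", "arguments": {"rows": [[0, 0, 0.0015, 0, 0, 0, 1], [0, 0, 0.0015, 0, 0, 0, 1], [0, 0, 0, 0, 0, 0, 1]]}}

```text
time_s: 25.7
tool_pos: [642.8, -145.9, 84.5]
orientation: [0.0, 0.737, -0.676, -0.0]
wrist_force: [0.2, -0.1, -3.0]
opening: 38.6
```

Request:
{"name": "servo_tool", "arguments": {"rows": [[0, 0, 0.001, 0, 0, 0, 1], [0, 0, 0, 0, 0, 0, 1]]}}

```text
time_s: 25.95
tool_pos: [642.9, -145.9, 83.6]
orientation: [0.0, 0.737, -0.676, -0.0]
wrist_force: [-0.5, -0.7, -3.2]
opening: 38.5
```

Request:
{"name": "servo_tool", "arguments": {"rows": [[0, 0, 0.001, 0, 0, 0, 1], [0, 0, 0, 0, 0, 0, 1]]}}

```text
time_s: 26.2
tool_pos: [642.9, -145.9, 82.6]
orientation: [0.0, 0.737, -0.676, -0.0]
wrist_force: [-0.2, -0.2, -3.5]
opening: 38.8
```

Request:
{"name": "servo_tool", "arguments": {"rows": [[0, 0, 0.0006, 0, 0, 0, 1], [0, 0, 0, 0, 0, 0, 1]]}}

```text
time_s: 26.45
tool_pos: [642.9, -145.9, 82.0]
orientation: [0.0, 0.737, -0.676, -0.0]
wrist_force: [-1.2, -0.0, -2.5]
opening: 38.8
```

Request:
{"name": "servo_tool", "arguments": {"rows": [[0, 0, 0.001, 0, 0, 0, 1], [0, 0, 0, 0, 0, 0, 1]]}}

```text
time_s: 26.7
tool_pos: [642.9, -145.9, 80.9]
orientation: [0.0, 0.737, -0.676, -0.0]
wrist_force: [-0.1, 0.4, -2.8]
opening: 38.9
```

Request:
{"name": "servo_tool", "arguments": {"rows": [[0, 0, 0.0006, 0, 0, 0, 1], [0, 0, 0, 0, 0, 0, 1]]}}

```text
time_s: 26.95
tool_pos: [642.8, -145.9, 80.4]
orientation: [0.0, 0.737, -0.676, -0.0]
wrist_force: [-0.3, -0.1, -2.6]
opening: 39.2
```

Request:
{"name": "servo_tool", "arguments": {"rows": [[0, 0, 0.0005, 0, 0, 0, 1], [0, 0, 0, 0, 0, 0, 1]]}}

```text
time_s: 27.2
tool_pos: [643.0, -145.9, 80.3]
orientation: [0.0, 0.737, -0.676, 0.0]
wrist_force: [-0.6, -0.3, -0.7]
opening: 38.8
```

It touched down at z 80.3 against an expected 80.2, so the flange is on the cover. I'll press a trace more, release, then retreat.

Request:
{"name": "servo_tool", "arguments": {"rows": [[0, 0, 0.0004, 0, 0, 0, 1], [0, 0, 0, 0, 0, 0, 1]]}}

```text
time_s: 27.45
tool_pos: [643.0, -145.9, 80.2]
orientation: [-0.0, 0.737, -0.676, 0.0]
wrist_force: [-3.0, 0.2, 4.0]
opening: 38.8
```

Request:
{"name": "servo_tool", "arguments": {"rows": [[0, 0, 0, 0, 0, 0, -1], [0, 0, 0, 0, 0, 0, -1], [0, 0, 0, 0, 0, 0, -1], [0, 0, 0, 0, 0, 0, -1]]}}

```text
time_s: 27.95
tool_pos: [643.0, -145.9, 79.5]
orientation: [0.0, 0.737, -0.676, 0.0]
wrist_force: [-0.5, -0.3, -0.5]
opening: 85.3
```

Request:
{"name": "servo_tool", "arguments": {"rows": [[0, 0, -0.02, 0, 0, 0, -1], [0, 0, -0.04, 0, 0, 0, -1], [0, 0, -0.05, 0, 0, 0, -1], [0.04, 0.04, 0, 0, 0, 0, -1], [0.04, 0.04, 0, 0, 0, 0, -1]]}}

```text
time_s: 28.58
tool_pos: [570.4, -233.3, 192.1]
orientation: [-0.001, 0.738, -0.675, 0.002]
wrist_force: [0.4, -0.9, 0.5]
opening: 85.4
```

Request:
{"name": "servo_tool", "arguments": {"rows": [[0.04, 0.04, 0, 0, 0, 0, -1], [0.04, 0.04, 0, 0, 0, 0, -1], [0.04, 0.04, 0, 0, 0, 0, -1], [0, 0, 0, 0, 0, 0, -1]]}}

```text
time_s: 29.08
tool_pos: [457.2, -367.8, 191.3]
orientation: [0.001, 0.734, -0.679, 0.001]
wrist_force: [-0.4, -0.3, -0.4]
opening: 86.0
```

```bash
python3 - <<'E'
from h import *
rep()
o=[]
th=np.linspace(0,2*np.pi,60)
for n in("scene","top"):
    a=bot.grab_frame(n)[:,:,::-1]
    x,y=[int(v) for v in proj(n,PORT+[0,0,30])[0]]
    k=cv2.resize(a[y-33:y+33,x-33:x+33],None,fx=6,fy=6,interpolation=2); k=np.clip(k*1.7+10,0,255).astype(np.uint8)
    for z,r in((6,45),(66,20)):
        P=PORT+np.c_[r*np.cos(th),r*np.sin(th),0*th+z]
        cv2.polylines(k,[((proj(n,P)-[x-33,y-33]+.5)*6).astype(np.int32)],True,(0,255,0),1)
    o.append(k)
    im=cv2.resize(a,None,fx=4,fy=4,interpolation=2); g=cv2.cvtColor(im,6)
    if n=="top":
        m,_,_=blob(g<60,(4*x,4*y)); c=max(cv2.findContours(m,0,1)[0],key=cv2.contourArea); print(cv2.minEnclosingCircle(c))
cv2.imwrite("pics/e1.png",np.hstack(o))
E
```

```text
t 29.07 pos [ 457.2 -367.8  191.3] box xyz -210.5 -263.2 101.3 F [-0.4  -0.27 -0.45] open 86.0
x.-Y ang -2.45 zaxis [ 1.0e-04 -3.4e-03 -1.0e+00]
((1518.932861328125, 693.695556640625), 58.524261474609375)
```

View pics/e1.png

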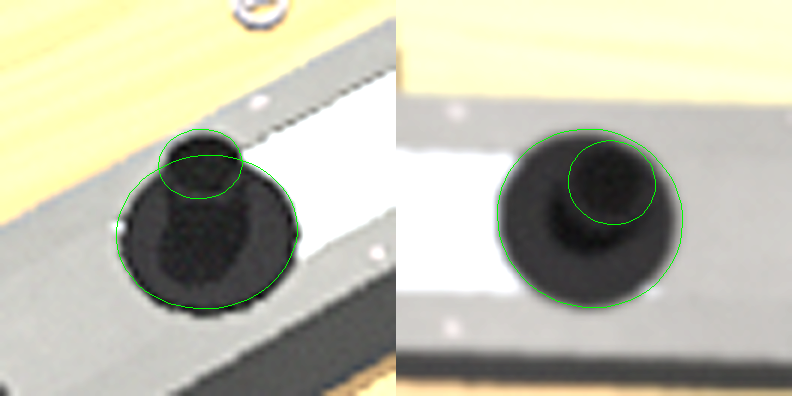

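The spigot stands seated and upright. The flange and tube top match the predicted ellipses in both views within 1-2 mm, and a shutter sliver shows at the hole's -y edge, so the gate is open. The hand is clear, so I'm handing in.

```bash
python3 -c "
from rig import bot
print(bot.sign_off())"
```

```text
the job is handed in; nothing more can be done
None
```

I slid the gate open to its stop and plugged the black spigot into the port. I let go, backed the hand away and handed the job in at about 29 s; no verdict was reported.

- **Gate:** I pressed the shutter at about 10–12 N, well below the 25 N limit. At the end the fingertip slipped about 2.5 mm while the shutter stayed still. The far edge of its opening was at -95 mm, where it should be when fully open.
- **Spigot:** It touched down at a reported height of 80.3 mm, against 80.2 mm expected. In both cameras the flange and tube top match a seated, upright spigot to within about 2 mm. The hand was about 290 mm from the port and read no force.
- **Bystanders:** I noticed no contact with any of them, but I did not measure their positions again at the end.

**What disagreed:**
- **Height:** The reported tool height was about 35 mm lower than the real fingertip. I found the shutter by feel at a reported 51–52 mm, not the expected 85–89 mm, and used that offset for the rest of the job.
- **Cameras:** The two cameras differed by 2–5 mm in position, so I averaged them.
- **Tool rotation:** It drifted about 2°, which makes no difference for a round spigot.

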